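Reset the suction mouth on its telescopic tube

TASK

The suction mouth of the routing machine stands too far in: draw back the locking slide, press the tube's spring button flush and slide the outer tube out until the button pops up in the second hole, then push the locking slide fully home again so that the tube is locked there. Leave the other things on the table where they are.

Things in the scene. Friction and masses are not known exactly. Their poses are not given: they have to be found in the camera images.
- tube_grip (a point): Point on the centre line of the sliding square outer tube (aluminium, 36 x 36 mm, level, rolled 35 deg about its length), beside its first hole; moves with it. y: along the tube, the way it slides out, away from the post. x: square to the face with the holes, away from the robot and 35 deg up. z: square to the upper face, up and 35 deg back to the robot. Tube: 165 mm to -y, 60 mm to +y.
- hole_two (a point): Centre of the second hole, on the tube's outside face, 50 mm to -y of the first (holes 15.5 mm across, wall 3 mm). Same axes as tube_grip. Fingers that come in along -z and close along x (tool tilted 35 deg, pointing down and away from the robot) at tube_grip lie flat on the hole face and its opposite, one over the button; these faces are free from 60 mm to -y to 50 mm to +y of tube_grip.
- suction_mouth (a point): Centre of the white suction mouth's underside, 72 mm across, hanging on the tube's outer end, 88 mm to +y of tube_grip; it moves with the tube over the plywood workpiece.
- button_top (a point): Tip of the round-nosed steel spring button, 14 mm across. It belongs to the fixed inner tube (it does not slide along) and stands 9 mm out of the outer tube's hole along tube_grip's x.
- button (a joint): How far the button is pressed in, m: 0 fully out; 0.009 flush with the tube face, and then the tube can slide. Takes about 4.5 N. Once the tube has slid 10 mm its wall keeps the button in (about 0.012) until a hole comes over it and it pops out to 0.
- tube (a joint): How far the outer tube is slid out, m: 0 with the button in the first hole (start), 0.050 with it in the second, end of travel 0.070. Friction 1.5 N; about 10 N to start it over the nose of the pressed button. Also held by the locking slide, whose tongue stands in one of two notches, 50 mm apart, in a steel strip on the tube (2 mm play each side).
- lock_tab (a point): Point in the upright black tab of the locking slide, a flat steel slide on a white column on the robot's side of the tube, near the post. Tab 16 mm thick along x, 30 mm wide along y, reaching 22 mm below and 18 mm above this point. x: level, square to the tube, towards it: the slide goes home along +x and is drawn back along -x. z up.
- lock (a joint): How far the locking slide is drawn back from home, m: 0 fully home, travel 0.030. Beyond 0.014 its tongue is out of the notch. It may start up to 0.006 short of home. Stays where left, friction 1.5 N. It can go home only with a notch opposite, that is with the button in the first or second hole.
- spanner: Bystander: open-ended steel spanner, 180 mm long, lying near the stand; origin under its centre.
- collet_nut: Bystander: steel ring nut, 48 mm across, 22 mm high, on the table near the stand; origin under its centre.
- parallel_block: Bystander: dark steel block 50 x 100 x 25 mm, lying near the stand; origin under its centre.
- oil_bottle: Bystander: closed bottle, 64 mm across, 150 mm high; origin under its centre.
- bit_tray: Bystander: grey divided tray 160 x 120 x 45 mm; origin under its centre.
- dust_brush: Bystander: hand brush 200 mm long, lying; origin under its centre.
- driver: Bystander: screwdriver 200 mm long, lying; origin under its centre.

How it is judged (in metres and radians):
On the way, in this order (a step that is already met when the one before it is completed fails the run):
1. the locking slide is drawn back out of its notch, the tube still in its first hole (value of joint lock above 0.014 m and value of joint tube below 0.005 m), for 0.1 s.
2. the tube is slid out and the button has popped up in the second hole (value of joint tube between 0.047 and 0.053 m and value of joint button below 0.0025 m), for 0.2 s.
At the end, for the whole second after the job is handed in: The outer tube is slid out 50 mm (within 3 mm) with the button fully out in the second hole (within 2.5 mm), the locking slide is home (within 4 mm), and both are at rest (all of step 2 and value of joint lock below 0.004 m and velocity of joint tube between -0.01 and 0.01 m/s and velocity of joint lock between -0.01 and 0.01 m/s); the robot touches nothing.
It fails at once if a bystander is pushed more than 30 mm from its place (distance of any of spanner, collet_nut, parallel_block, oil_bottle, bit_tray, dust_brush, driver from where it was at the start of the episode above 0.03 m).
It also fails if it takes over 54 s, if anything falls off the work surface, if the arm or the gripper's body presses on something with over 40 N, if the wrist force passes 120 N, or if a joint passes its speed limit or range.

ROBOT

A 6-joint arm with a two-finger parallel gripper is mounted at the origin on the work surface. World frame = base frame: x ahead of the robot, y to its left, z up, the work surface at z = 0. Lengths are in mm, angles in rad, forces in N, time in s.
With the tool pointing down it reaches from about 325 to 850 mm from the base axis. Payload 15.5 kg.
Tool frame: the origin (TCP) lies at the very end of the fingers, on their centre line; the grasp point (between the pads) lies 19 mm behind it (arm.hold_point_z is the distance from the TCP to the grasp point, in mm); z points along the fingers, y is the line along which they close (so a half turn about z gives the same grasp; the last joint's range is limited). The gripper opens to 91 mm and grips with 3 to 60 N. Pads are 32 mm wide; open, the fingers measure 118 mm over their backs; the gripper's body (76 mm by 178 mm) begins 60 mm behind the grasp point.
Start: joints at [1.161, 0.494, 1.345, -0, 1.302, -0.096], TCP at [192.917, 594.482, 213.915] pointing down, gripper open.
Joint ranges: [-2.91, 2.91], [-0.82, 2.16], [0.22, 2.67], [-1.22, 4.37], [0.12, 2.79], [-3.08, 3.08]. Speed limits (rad/s): [1.89, 1.89, 2.57, 3.01, 3.01, 3.01].

INTERFACE

Orientations are given as a rotation vector (axis times angle).
In Python, from rig import arm gives the robot as it stands.
- The arm moves only by the tool jog_arm, never from a script. Its argument "motion" is a list of rows, each a list of 3 entries, a list of its own where there are three numbers: the shift along the tool's x, y, z in m, then the turn, a rotation vector about the tool's x, y, z in rad, then the finger opening in m, from 0 to 0.0912. A call has 1 to 5 rows; each row is the pose to reach, as a shift and turn from the pose commanded when the call began, along the tool's axes at that moment; what a row does not reach only later rows make up. A row lasts 1/12 s, in which the tool goes at most 41.7 mm and 7.16 degrees, less where a joint would pass 70% of its speed; a pose out of reach is approached as far as the arm can. A call with a gripper value outside its range is refused whole. The fingers move at their own pace and stop on an object; "squeeze" is the grip in N (left out, the last holds). Time passes only in rows, so rows that repeat a pose let the fingers close. It gives the time, the measured TCP pose, the force, the opening and the grip force at its end, in the units of the state.
- arm.sense(): the state, without advancing time (a new reading comes with each control period).
- arm.read_camera(name): name is "scene" or "top" or "wrist"; returns a dict with "color" (384x512x3 uint8, red, green, blue), "depth" (384x512 float32, mm along the optical axis (not along the pixel's ray), 0 where there is no reading), "fx", "fy", "cx", "cy" (pixels), "k1" (the pictures are not rectified: a ray, as slopes to the right and down, at radius r is drawn at 1 + k1 r^2 times it, then the intrinsics apply), "R" (3x3) and "t" (3): a world point X has camera coordinates R X + t; the wrist camera has in their place "mount" (4x4, takes a point from camera to tool coordinates, whose origin is the TCP and whose axes are the flange's). Camera axes: x right, y down, z forward; pixel columns grow to the right and rows downward; lengths in mm; the calibration is good to about 2 mm. A picture is of the moment at which its call begins: read the wrist's pose just before it.
- arm.hand_in(): hands the job in; it is judged then, once.
Trained networks look in the newest picture that a camera, given by its name, has taken for a name from the list of things; names that differ only in an ending like _2 or _b are one class to them, and where a whole thing is asked for, a point or a joint stands for the part that bears it (a point fixed in the world has none). Each returns a list of dicts, best first, with "confidence" (0 to 1); they miss things now and then, are a little off and sometimes report something else, mostly with a low value. They report only what shows in the picture. A call takes as long as a camera call.
- arm.spot_in(target, camera): "extent" ([left, top, right, bottom] in pixels, round what is visible of it).
- arm.trace(target, camera): "region" (384x512 bool, what is visible of it) and "extent" ([left, top, right, bottom] in pixels, round what is visible of it).
The state is a dict: "clock": time; "qpos": joint angles; "dq": joint speeds; "tau": joint torques, N m; "eef_pos": TCP position; "ee_rot": TCP orientation; "ft_force": force on the tool from outside, world axes, zero at the start; "ft_torque": the same for the moment, N m; "finger_gap": finger opening in mm; "finger_force": force on a finger pad.
Only numpy, scipy, OpenCV 4.12 (cv2) and the standard library are available. Lean on these libraries where they do the work, as an engineer would, in place of code of your own. Each camera call takes 0.05 s, during which the arm holds its last target. There are 200 camera calls.

## Working session

There is one attempt and no reset: what is moved stays moved. The work goes in short steps, Python scripts to look and compute and a tool call to move; the robot and the scene stay as the last step left them, time stands still between calls to the robot, and variables do not carry over. Pictures are saved under pics/ and viewed, at most 10 in all, crops included, and the job is handed in when it is done.

Besides the shell and the picture viewer there is one more tool, called after "Emit:" as a command line: name --argument value ..., lists and objects as JSON in quotes. jog_arm: Moves the arm, as the interface text tells. Its arguments: {"type":"object","properties":{"motion":{"type":"array","items":{"type":"array"}},"squeeze":{"type":"number"}},"required":["motion"]}

```bash
mkdir -p pics; ls; cat > h.py <<'E'
import numpy as np, cv2
from scipy.spatial.transform import Rotation as Ro
from rig import arm
def cam(name):
    s=arm.sense(); c=arm.read_camera(name)
    if 'mount' in c:
        T=np.eye(4); T[:3,:3]=Ro.from_rotvec(s['ee_rot']).as_matrix(); T[:3,3]=s['eef_pos']
        c['W']=T@np.array(c['mount'])
    else:
        M=np.eye(4); M[:3,:3]=c['R']; M[:3,3]=c['t']; c['W']=np.linalg.inv(M)
    return c
def ray(c,u,v):
    d=np.stack([(np.asarray(u,float)-c['cx'])/c['fx'],(np.asarray(v,float)-c['cy'])/c['fy']],-1)
    x=d.copy()
    for _ in range(8): x=d/(1+c['k1']*(x**2).sum(-1,keepdims=True))
    return np.concatenate([x,np.ones(x.shape[:-1]+(1,))],-1)
def pts(c,mask):
    v,u=np.nonzero(mask&(c['depth']>0)); z=c['depth'][v,u]
    P=ray(c,u,v)*z[:,None]
    return P@c['W'][:3,:3].T+c['W'][:3,3]
def save(c,n): cv2.imwrite(f'pics/{n}.png',cv2.cvtColor(c['color'],cv2.COLOR_RGB2BGR))
E
cat > a.py <<'E'
from h import *
import pickle
s=arm.sense(); print(s['eef_pos'],s['ee_rot'],s['clock'],s['finger_gap'])
out=[]
for n in ['scene','top']:
    c=cam(n); out.append(c['color'])
    print(n,'cam at',c['W'][:3,3].round())
    pickle.dump(c,open(n+'.pkl','wb'))
    for t in ['tube_grip','suction_mouth','button_top','lock_tab','hole_two']:
        for d in arm.trace(t,n)[:2]:
            P=pts(c,d['region'])
            print(t,round(d['confidence'],2),d['extent'],np.median(P,0).round() if len(P) else None,P.min(0).round() if len(P) else '',P.max(0).round() if len(P) else '')
    save(c,n)
E
python3 a.py
```

```text
pics
[192.74250216 594.14829624 213.33899818] [-4.90785923e-01 -3.10269822e+00  1.81933485e-03] 0.0 91.51883246338795
scene cam at [1453.  171.  796.]
tube_grip 0.55 [213.3, 177.1, 322.2, 229.7] [663.  69. 156.] [ 382. -171.   -3.] [688. 175. 179.]
tube_grip 0.41 [399.5, 175.5, 420.6, 218.2] [432. 441.  17.] [298. 413.  -3.] [496. 485.  24.]
suction_mouth 0.69 [212.3, 175.1, 322.7, 230.7] [663.  68. 156.] [ 395. -195.   -2.] [688. 175. 179.]
suction_mouth 0.44 [145.9, 154.6, 161.0, 185.6] [ 381. -445.   19.] [ 301. -486.   -3.] [ 497. -424.   31.]
lock_tab 0.62 [241.3, 156.2, 252.9, 184.0] [564. -49. 166.] [ 249. -122.   -1.] [606. -34. 201.]
hole_two 0.67 [216.1, 173.2, 322.5, 232.5] [663.  69. 157.] [ 595. -118.   75.] [688. 172. 179.]
top cam at [ 447.   -6. 1419.]
tube_grip 0.69 [204.2, 156.0, 298.0, 182.8] [640.  16. 160.] [ 594. -118.   -1.] [682. 173. 180.]
suction_mouth 0.97 [204.0, 153.3, 298.9, 186.1] [639.  14. 161.] [ 594. -118.    8.] [680. 173. 180.]
button_top 0.5 [203.9, 155.8, 296.5, 182.8] [640.  13. 160.] [ 595. -118.   -2.] [701. 180. 180.]
lock_tab 0.66 [267.0, 178.7, 281.7, 214.8] [542. -49. 159.] [503. -66.  -4.] [603. -32. 202.]
lock_tab 0.25 [119.1, 139.2, 154.6, 189.2] [663. 408.  11.] [580. 347.  -4.] [754. 484.  54.]
hole_two 0.61 [207.2, 156.8, 301.0, 182.6] [640.   4. 161.] [ 594. -118.    7.] [675. 167. 180.]
```

```bash
python3 - <<'E'
import cv2,numpy as np
a=cv2.imread('pics/scene.png')[130:260,180:360]; b=cv2.imread('pics/top.png')[130:250,180:340]
a=cv2.resize(a,(800,578),interpolation=cv2.INTER_CUBIC)
b=cv2.resize(b,(800,600),interpolation=cv2.INTER_CUBIC)
cv2.imwrite('pics/s1.png',a);cv2.imwrite('pics/t1.png',b)
E
```

```text
(no output)
```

View pics/s1.png

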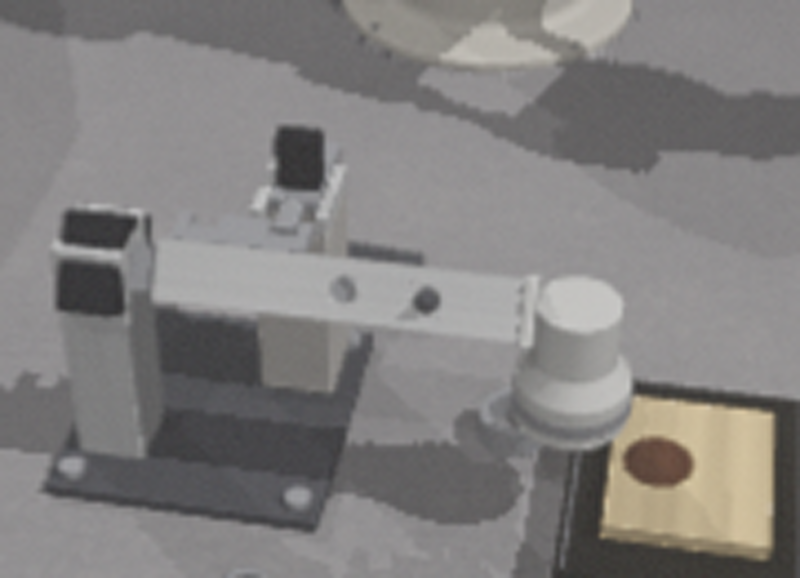

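View pics/t1.png

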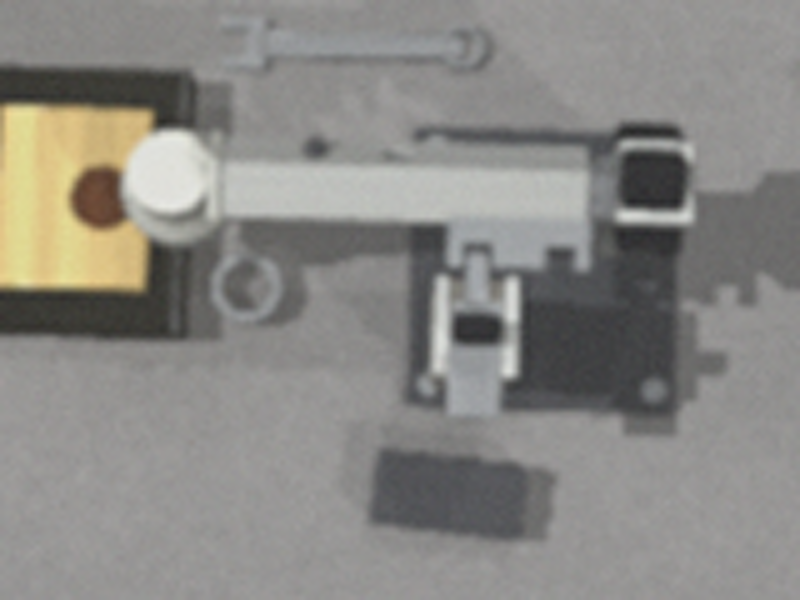

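View pics/top.png

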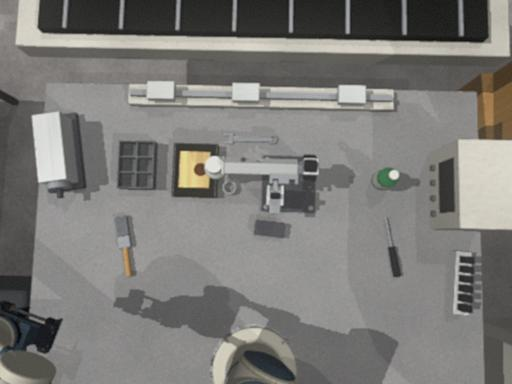

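The scene view shows the second hole at crop (343,288) and the button at (427,300), with the mouth on the right. In the top view the tube runs along +y with the lock tab at crop (478,328), the tongue in the left notch, and the nut and block close by. Next I fit the tube faces and the tab from depth.

```bash
cat > f.py <<'E'
from h import *
import pickle
S=pickle.load(open('scene.pkl','rb'));T=pickle.load(open('top.pkl','rb'))
def crop(c,u0,v0,u1,v1,pre=None):
    m=np.zeros((384,512),bool); m[int(v0):int(v1)+1,int(u0):int(u1)+1]=1; return pts(c,m)
def plane(P):
    for _ in range(6):
        m=np.median(P,0) if _==0 else P.mean(0); n=np.linalg.svd(P-m,full_matrices=False)[2][2]
        r=np.abs((P-m)@n); P=P[r<max(1.5,2*np.median(r))]
    return m,n*np.sign(n[2]),len(P),r.mean()
# top: upper face; crop px -> full: u=180+x/5, v=130+y/5
A=crop(T,180+240/5,130+170/5,180+430/5,130+212/5); print('upper',plane(A[A[:,2]>100]))
# scene: hole face
k=180/800
B=crop(S,180+200*k,130+258*k,180+510*k,130+322*k); B=B[B[:,2]>100]; print('hole face',plane(B))
fu=plane(A[A[:,2]>100]); fh=plane(B)
d=np.cross(fu[1],fh[1]); d/=np.linalg.norm(d); d*=np.sign(d[1]); print('axis',d, 'angle',np.degrees(np.arccos(fu[1]@fh[1])))
for nm,px in [('hole2',(343,288)),('button',(427,300))]:
    r=ray(S,180+px[0]*k-.5,130+px[1]*k-.5)@S['W'][:3,:3].T; o=S['W'][:3,3]
    for off in (0,4):
        t=((fh[0]+off*fh[1]-o)@fh[1])/(r@fh[1]); print(nm,off,o+r*t)
# tab
L=crop(T,267,178,283,202); L=L[(L[:,2]>194)&(L[:,2]<215)]; print('tabtop T',L.min(0),L.max(0),L.mean(0),len(L))
L=crop(S,238,154,256,174); L=L[(L[:,2]>165)&(L[:,2]<210)&(L[:,0]<590)]; print('tab S',L.min(0),L.max(0),np.median(L,0),len(L))
f=L[(L[:,2]<195)&(L[:,2]>175)];print(np.percentile(f,[5,50,95],axis=0))
E
python3 f.py
```

```text
upper (array([636.40048271,  34.78240065, 164.59105633]), array([-0.60675056, -0.00988617,  0.79483082]), 196, np.float64(0.9001444257521687))
hole face (array([662.32478057,   2.80761232, 160.58951936]), array([ 0.80530546, -0.00429339,  0.59284457]), 485, np.float64(0.699736940234385))
axis [-0.00244881  0.99994116  0.010568  ] angle 90.99504583628017
hole2 0 [661.4455074   -1.50491558 161.75267095]
hole2 4 [664.57146453  -0.82359001 164.258513  ]
button 0 [662.51561616  48.79417998 160.66332858]
button 4 [665.63734794  49.27689797 163.17347193]
tabtop T [547.80919582 -62.71952424 194.58345476] [562.76278246 -36.22913124 202.10903103] [554.69712845 -49.65989015 197.74284315] 50
tab S [550.88889824 -65.62472452 165.88261735] [568.5049696  -35.72345147 201.336696  ] [563.32273309 -49.34789388 186.39467225] 134
[[556.20805409 -62.79521012 176.40247013]
 [563.76997018 -49.25568705 185.35760213]
 [566.09223442 -35.95567389 193.78996838]]
```

```bash
cat > g.py <<'E'
from h import *
import sys
# usage: g.py x y z mode ; prints shift (m) and turn in tool axes from the present pose
x,y,z=map(float,sys.argv[1:4]); mode=sys.argv[4]
s=arm.sense(); R=Ro.from_rotvec(s['ee_rot'])
a=np.radians(35 if mode=='tube' else 0)
tz=np.array([np.sin(a),0,-np.cos(a)]); ty=np.array([np.cos(a),0,np.sin(a)])
best=None
for sg in (1,-1):
    G=Ro.from_matrix(np.stack([np.cross(sg*ty,tz),sg*ty,tz],1)); q=(R.inv()*G).as_rotvec()
    print('opt' ,q.round(4),'deg',np.degrees(np.linalg.norm(q)).round(1))
print('shift',(R.inv().apply(np.array([x,y,z])-s['eef_pos'])/1000).round(4))
print(R.as_matrix().round(3).tolist(),s['eef_pos'].round(1),s['ft_force'].round(1),s['clock'],s['qpos'].round(2))
E
python3 g.py 556 -49 270 lock
```

```text
opt [ 0.    -0.     1.257] deg 72.0
opt [ 0.      0.     -1.8846] deg 108.0
shift [-0.544  -0.5    -0.0561]
[[-0.951, 0.309, -0.0], [0.309, 0.951, 0.0], [0.0, 0.0, -1.0]] [192.9 594.5 213.9] [-0.9 -0.1  0.9] 0.6 [ 1.16  0.49  1.35  0.    1.3  -0.1 ]
```

Emit:
jog_arm --motion '[[[-0.0272, -0.025, -0.011], [0, 0, 0.063], 0.07], [[-0.0544, -0.05, -0.022], [0, 0, 0.126], 0.07], [[-0.0816, -0.075, -0.033], [0, 0, 0.188], 0.07], [[-0.1088, -0.1, -0.045], [0, 0, 0.251], 0.07], [[-0.136, -0.125, -0.056], [0, 0, 0.314], 0.07]]'

```text
clock: 1.02
eef_pos: [284.1, 432.1, 270.6]
ee_rot: [0.974, 2.987, 0.0]
ft_force: [1.5, 1.0, 0.2]
finger_gap: 70.2
finger_force: 0.0
```

Emit:
jog_arm --motion '[[[-0.0336, -0.0154, 0], [0, 0, 0.063], 0.07], [[-0.0672, -0.0308, 0], [0, 0, 0.126], 0.07], [[-0.1008, -0.0461, 0], [0, 0, 0.188], 0.07], [[-0.1344, -0.0615, 0], [0, 0, 0.251], 0.07], [[-0.168, -0.0769, 0], [0, 0, 0.314], 0.07]]'

```text
clock: 1.43
eef_pos: [375.0, 271.1, 270.2]
ee_rot: [1.429, 2.797, 0.001]
ft_force: [0.6, 0.1, 0.5]
finger_gap: 69.8
finger_force: 0.0
```

Emit:
jog_arm --motion '[[[-0.0367, -0.0042, 0], [0, 0, 0.063], 0.07], [[-0.0734, -0.0085, 0], [0, 0, 0.126], 0.07], [[-0.1101, -0.0127, 0], [0, 0, 0.188], 0.07], [[-0.1468, -0.017, 0], [0, 0, 0.251], 0.07], [[-0.1835, -0.0212, 0], [0, 0, 0.314], 0.07]]'

```text
clock: 1.85
eef_pos: [465.9, 110.0, 270.1]
ee_rot: [1.849, 2.539, 0.001]
ft_force: [0.8, 0.6, -0.4]
finger_gap: 69.8
finger_force: 0.0
```

```bash
python3 g.py 556 -49 270 lock
```

```text
opt [ 0.0005 -0.      0.3118] deg 17.9
opt [ 0.0000e+00  7.0000e-04 -2.8298e+00] deg 162.1
shift [-0.179   0.037   0.0002]
[[-0.307, 0.952, 0.001], [0.952, 0.307, 0.0], [-0.0, 0.001, -1.0]] [465.9 110.  270.1] [ 0.8  0.6 -0.4] 1.85 [ 0.11  0.23  1.61  0.    1.3  -0.2 ]
```

Emit:
jog_arm --motion '[[[-0.0358, 0.0074, 0], [0, 0, 0.063], 0.07], [[-0.0716, 0.0148, 0], [0, 0, 0.125], 0.07], [[-0.1074, 0.0222, 0], [0, 0, 0.188], 0.07], [[-0.1432, 0.0296, 0], [0, 0, 0.25], 0.07], [[-0.179, 0.037, 0], [0, 0, 0.312], 0.07]]'

```text
clock: 2.27
eef_pos: [556.5, -48.8, 270.0]
ee_rot: [2.222, 2.221, 0.0]
ft_force: [0.8, 1.2, 0.1]
finger_gap: 70.1
finger_force: 0.0
```

Emit:
jog_arm --motion '[[[0, 0, 0], [0, 0, 0], 0.07]]'

```text
clock: 2.35
eef_pos: [558.7, -52.0, 269.7]
ee_rot: [2.225, 2.215, -0.0]
ft_force: [-0.9, -0.1, -0.6]
finger_gap: 70.1
finger_force: 0.0
```

```bash
cat > w.py <<'E'
from h import *
import pickle
c=cam('wrist'); pickle.dump(c,open('wrist.pkl','wb'))
print(c['W'].round(2))
for d in arm.trace('lock_tab','wrist')[:2]:
    P=pts(c,d['region']); print(d['confidence'],d['extent'],len(P))
    if len(P): print(np.percentile(P,[2,50,98],axis=0).round(1)); Q=P[(P[:,2]>196)&(P[:,2]<206)]; print(np.percentile(Q,[2,50,98],axis=0).round(1) if len(Q) else '')
save(c,'w1')
E
python3 w.py; python3 g.py 556 -49.5 270 lock
```

```text
[[ 1.0000e+00 -1.0000e-02 -0.0000e+00  5.6038e+02]
 [-1.0000e-02 -9.6000e-01 -2.7000e-01  2.3880e+01]
 [ 0.0000e+00  2.7000e-01 -9.6000e-01  4.3991e+02]
 [ 0.0000e+00  0.0000e+00  0.0000e+00  1.0000e+00]]
0.66 [196.2, 169.6, 301.3, 218.4] 3157
[[506.6 -65.4 155.2]
 [550.1 -49.  158. ]
 [600.5 -35.  198.3]]
[[549.8 -64.  196.2]
 [556.6 -50.1 197.5]
 [564.  -36.9 198.9]]
opt [-0.0003 -0.0001  0.0011] deg 0.1
opt [ 2.0000e-04 -5.0000e-04 -3.1405e+00] deg 179.9
shift [-0.0015 -0.0002 -0.0004]
[[-0.001, 1.0, -0.0], [1.0, 0.001, 0.0], [0.0, -0.0, -1.0]] [556.2 -48.  269.6] [-0.5  0.1 -0.4] 2.45 [-0.19  0.35  1.43  0.    1.36 -0.19]
```

View pics/w1.png

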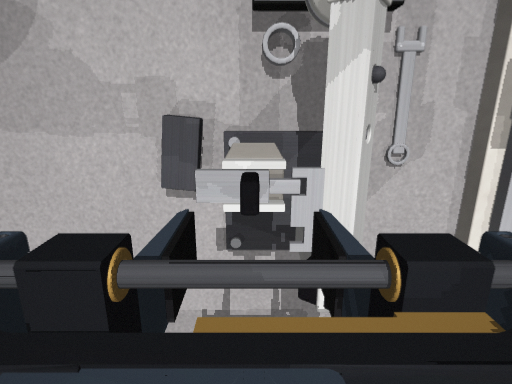

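The wrist view shows the tab at pixel (250,193), free on both sides along x. The measured centre is x 557, y -50, top about 200, which agrees with the other views.

Emit:
jog_arm --motion '[[[-0.0005, 0, 0.025], [0, 0, 0], 0.052], [[-0.001, 0, 0.05], [0, 0, 0], 0.052], [[-0.0015, 0.0005, 0.075], [0, 0, 0], 0.052], [[-0.002, 0.001, 0.09], [0, 0, 0], 0.052], [[-0.002, 0.001, 0.097], [0, 0, 0], 0.052]]'

```text
clock: 2.87
eef_pos: [555.4, -47.6, 171.0]
ee_rot: [-2.214, -2.225, 0.003]
ft_force: [-1.3, 0.7, -0.3]
finger_gap: 52.1
finger_force: 0.0
```

Emit:
jog_arm --motion '[[[0, 0, 0], [0, 0, 0], 0.0], [[0, 0, 0], [0, 0, 0], 0.0], [[0, 0, 0], [0, 0, 0], 0.0], [[0, 0, 0], [0, 0, 0], 0.0], [[0, 0, 0], [0, 0, 0], 0.0]]' --squeeze 30

```text
clock: 3.28
eef_pos: [557.4, -48.9, 173.8]
ee_rot: [2.217, 2.224, 0.001]
ft_force: [-0.6, -0.4, 0.2]
finger_gap: 21.2
finger_force: 0.0
```

Emit:
jog_arm --motion '[[[0, 0, 0], [0, 0, 0], 0.0], [[0, 0, 0], [0, 0, 0], 0.0]]'

```text
clock: 3.45
eef_pos: [557.2, -48.9, 173.5]
ee_rot: [2.218, 2.224, 0.001]
ft_force: [-1.4, -0.4, 7.2]
finger_gap: 15.9
finger_force: 30.0
```

Emit:
jog_arm --motion '[[[0, -0.006, 0], [0, 0, 0], 0.0], [[0, -0.012, 0], [0, 0, 0], 0.0], [[0, -0.018, 0], [0, 0, 0], 0.0], [[0, -0.024, 0], [0, 0, 0], 0.0], [[0, -0.024, 0], [0, 0, 0], 0.0]]'

```text
clock: 3.87
eef_pos: [532.3, -48.8, 173.5]
ee_rot: [2.218, 2.224, 0.001]
ft_force: [-1.5, 2.5, 6.5]
finger_gap: 15.5
finger_force: 30.0
```

Emit:
jog_arm --motion '[[[0, 0, 0], [0, 0, 0], 0.0], [[0, 0, 0], [0, 0, 0], 0.052], [[0, 0, 0], [0, 0, 0], 0.052], [[0, 0, 0], [0, 0, 0], 0.052], [[0, 0, 0], [0, 0, 0], 0.052]]'

```text
clock: 4.28
eef_pos: [532.9, -49.0, 172.9]
ee_rot: [-2.218, -2.225, 0.0]
ft_force: [0.0, 0.7, -0.9]
finger_gap: 39.5
finger_force: 0.0
```

Emit:
jog_arm --motion '[[[0, 0, -0.03], [0, 0, 0], 0.07], [[0, 0, -0.06], [0, 0, 0], 0.09], [[0, 0, -0.095], [0, 0, 0], 0.09], [[0, 0, -0.13], [0, 0, 0], 0.09], [[0, 0, -0.14], [0, 0, 0], 0.09]]'

```text
clock: 4.7
eef_pos: [534.5, -49.2, 318.0]
ee_rot: [2.214, 2.221, 0.006]
ft_force: [1.1, -0.5, 0.9]
finger_gap: 72.9
finger_force: 0.0
```

```bash
cat > w2.py <<'E'
from h import *
import pickle
c=cam('wrist'); pickle.dump(c,open('wrist2.pkl','wb'))
for d in arm.trace('lock_tab','wrist')[:1]:
    P=pts(c,d['region']); Q=P[(P[:,2]>194)&(P[:,2]<206)]; print(d['confidence'],np.percentile(Q,[2,50,98],axis=0).round(1) if len(Q) else '')
E
python3 w2.py
# approach pose: 90 mm back along the tube's -z from TCP target; TCP target = centre + 19 mm along tool z
python3 - <<'E'
import numpy as np
a=np.radians(35);z=np.array([np.sin(a),0,-np.cos(a)]);c=np.array([647.6,49.5,150.4]);print(c+18.5*z,c-80*z)
E
python3 g.py 601.7 49.5 215.9 tube
```

```text
0.98 [[526.4 -64.1 194.6]
 [534.3 -49.6 197.4]
 [541.2 -36.4 199. ]]
[658.21116407  49.5        135.24568718] [601.71388509  49.5        215.93216354]
opt [-0.6066 -0.      0.0032] deg 34.8
opt [ 0.     -0.9374 -2.9952] deg 179.8
shift [0.0986 0.0676 0.0994]
[[-0.003, 1.0, 0.004], [1.0, 0.003, -0.001], [-0.001, 0.004, -1.0]] [534.  -49.2 315.1] [-0.2  0.9 -0.2] 4.8 [-0.2   0.28  1.41 -0.    1.45 -0.21]
```

Lock tab now at x 534: drawn back. Approaching the tube.

Emit:
jog_arm --motion '[[[0.02, 0.014, 0.005], [-0.122, 0, 0.0], 0.09], [[0.04, 0.027, 0.015], [-0.244, 0, 0], 0.09], [[0.06, 0.041, 0.03], [-0.366, 0, 0], 0.09], [[0.08, 0.054, 0.045], [-0.488, 0, 0], 0.09], [[0.0986, 0.0676, 0.06], [-0.608, 0, 0.003], 0.09]]'

```text
clock: 5.22
eef_pos: [595.2, 42.8, 256.4]
ee_rot: [1.924, 1.925, 0.518]
ft_force: [1.9, 0.3, -0.1]
finger_gap: 90.0
finger_force: 0.0
```

Emit:
jog_arm --motion '[[[0, 0, 0], [0, 0, 0], 0.09], [[0, 0, 0], [0, 0, 0], 0.09]]'

```text
clock: 5.38
eef_pos: [594.0, 42.8, 254.8]
ee_rot: [1.928, 1.932, 0.51]
ft_force: [-0.5, -0.2, -0.5]
finger_gap: 90.2
finger_force: 0.0
```

```bash
cat > w3.py <<'E'
from h import *
import pickle
c=cam('wrist'); pickle.dump(c,open('wrist3.pkl','wb')); save(c,'w3')
for t in ['button_top','tube_grip','hole_two']:
  for d in arm.trace(t,'wrist')[:1]:
    P=pts(c,d['region']); P=P[P[:,2]>120]; print(t,d['confidence'],d['extent'],np.percentile(P,[2,50,98],axis=0).round(1) if len(P) else '')
E
python3 w3.py; python3 g.py 658.2 49.5 135.2 tube
```

```text
tube_grip 0.91 [183.7, 47.3, 273.5, 333.2] [[601.  -94.4 130.1]
 [637.6  66.1 159.8]
 [668.1 155.8 174.4]]
hole_two 0.61 [182.2, 48.2, 279.4, 332.9] [[602.1 -94.1 130. ]
 [637.8  67.3 159.8]
 [668.6 155.7 174.3]]
opt [-0.0881  0.0019  0.0007] deg 5.0
opt [-3.0000e-03 -1.3820e-01 -3.1379e+00] deg 180.0
shift [ 0.0084 -0.008   0.1371]
[[0.0, 0.866, 0.499], [1.0, 0.001, -0.002], [-0.002, 0.499, -0.866]] [596.7  41.3 258. ] [ 0.7 -0.5 -0.2] 5.5833 [-0.04  0.21  1.82  0.03  0.59 -0.07]
```

View pics/w3.png

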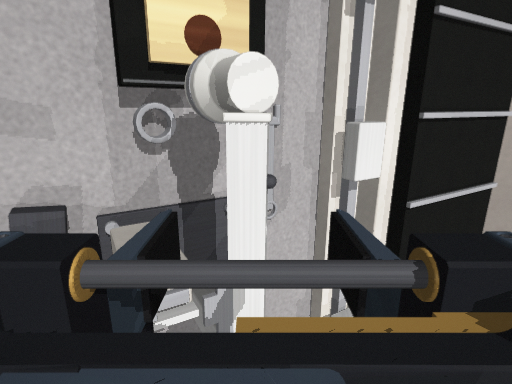

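The wrist view shows the tube at columns 228-268, centred between the fingers, with the button nose at (271,182). I check the position before descending.

```bash
cat > b.py <<'E'
from h import *
import pickle
c=pickle.load(open('wrist3.pkl','rb')); o=c['W'][:3,3]
r=ray(c,271.,181.)@c['W'][:3,:3].T
print('button',o+r*((167-o[2])/r[2]))
m=np.zeros((384,512),bool); m[130:250,231:264]=1; P=pts(c,m); n=np.array([-.5736,0,.8192]); h=np.array([.8192,0,.5736])
print('upper n.p',np.median(P@n))
for row in (150,200):
    m[:]=0; m[row-4:row+5,200:300]=1; Q=pts(c,m); Q=Q[np.abs(Q@n-np.median(P@n))<3]; print('h range',np.percentile(Q@h,[1,99]))
E
python3 b.py
```

```text
button [664.05097407  49.88941103 167.        ]
upper n.p -231.71140065504545
h range [599.84439465 635.33533919]
h range [599.85660205 635.06283548]
```

Emit:
jog_arm --motion '[[[0.004, -0.008, 0.015], [-0.044, 0.001, 0], 0.09], [[0.008, -0.016, 0.03], [-0.088, 0.002, 0], 0.09], [[0.008, -0.016, 0.047], [-0.088, 0.002, 0], 0.09], [[0.008, -0.016, 0.047], [-0.088, 0.002, 0], 0.09]]'

```text
clock: 5.92
eef_pos: [605.6, 49.4, 206.5]
ee_rot: [1.874, 1.875, 0.588]
ft_force: [-1.1, -0.2, 0.0]
finger_gap: 90.4
finger_force: 0.0
```

```bash
python3 g.py 658.7 49.6 135 tube
```

```text
opt [-0.0031 -0.0002  0.0005] deg 0.2
opt [ 3.0000e-04 -4.9000e-03 -3.1411e+00] deg 180.0
shift [0.0002 0.0028 0.089 ]
[[-0.001, 0.821, 0.571], [1.0, 0.001, 0.0], [-0.0, 0.571, -0.821]] [605.6  49.4 206.5] [-1.1 -0.2  0. ] 5.9167 [-0.03  0.3   1.94  0.05  0.29 -0.07]
```

Emit:
jog_arm --motion '[[[0, 0.001, 0.015], [0, 0, 0], 0.09], [[0, 0.002, 0.03], [0, 0, 0], 0.09], [[0, 0.003, 0.045], [0, 0, 0], 0.09], [[0, 0.003, 0.045], [0, 0, 0], 0.09]]'

```text
clock: 6.25
eef_pos: [635.7, 49.3, 173.2]
ee_rot: [1.872, 1.873, 0.59]
ft_force: [-0.8, 0.1, -0.3]
finger_gap: 89.9
finger_force: 0.0
```

```bash
python3 g.py 658.7 49.6 135 tube
```

```text
opt [-0.0002 -0.0002  0.0005] deg 0.0
opt [ 3.0000e-04 -3.0000e-04 -3.1411e+00] deg 180.0
shift [ 0.0003 -0.0031  0.0445]
[[-0.001, 0.819, 0.573], [1.0, 0.001, 0.0], [-0.0, 0.573, -0.819]] [635.7  49.3 173.2] [-0.8  0.1 -0.3] 6.25 [-0.02  0.39  1.92  0.06  0.22 -0.08]
```

Emit:
jog_arm --motion '[[[0, -0.001, 0.014], [0, 0, 0], 0.09], [[0, -0.003, 0.028], [0, 0, 0], 0.09], [[0, -0.003, 0.042], [0, 0, 0], 0.09], [[0, -0.003, 0.042], [0, 0, 0], 0.09]]'

```text
clock: 6.58
eef_pos: [656.5, 49.6, 137.2]
ee_rot: [1.872, 1.874, 0.59]
ft_force: [-1.5, 0.1, 0.4]
finger_gap: 90.0
finger_force: 0.0
```

Emit:
jog_arm --motion '[[[0, 0, 0], [0, 0, 0], 0.0], [[0, 0, 0], [0, 0, 0], 0.0], [[0, 0, 0], [0, 0, 0], 0.0], [[0, 0, 0], [0, 0, 0], 0.0], [[0, 0, 0], [0, 0, 0], 0.0]]' --squeeze 35

```text
clock: 7.0
eef_pos: [655.7, 50.0, 138.3]
ee_rot: [1.871, 1.873, 0.592]
ft_force: [1.0, -0.1, -0.5]
finger_gap: 59.7
finger_force: 0.0
```

Emit:
jog_arm --motion '[[[0, 0, 0], [0, 0, 0], 0.0], [[0, 0, 0], [0, 0, 0], 0.0], [[0, 0, 0], [0, 0, 0], 0.0], [[0, 0, 0], [0, 0, 0], 0.0]]'

```text
clock: 7.33
eef_pos: [656.2, 50.0, 138.0]
ee_rot: [1.871, 1.873, 0.592]
ft_force: [-1.3, 1.8, 5.4]
finger_gap: 35.4
finger_force: 35.0
```

```bash
python3 g.py 658.7 49.6 135 tube
```

```text
opt [ 0.0016 -0.0006  0.0008] deg 0.1
opt [ 1.0000e-03  2.5000e-03 -3.1408e+00] deg 180.0
shift [-0.0004  0.0003  0.0039]
[[-0.001, 0.818, 0.575], [1.0, 0.001, 0.001], [0.0, 0.575, -0.818]] [656.2  50.  138. ] [-1.3  1.8  5.4] 7.3333 [-0.02  0.48  1.91  0.09  0.15 -0.11]
```

Gap is 36 mm, so the button is flush. Sliding out along tool x (+y).

Emit:
jog_arm --motion '[[[0.003, 0, 0], [0, 0, 0], 0.0], [[0.006, 0, 0], [0, 0, 0], 0.0], [[0.009, 0, 0], [0, 0, 0], 0.0], [[0.012, 0, 0], [0, 0, 0], 0.0], [[0.015, 0, 0], [0, 0, 0], 0.0]]'

```text
clock: 7.75
eef_pos: [656.3, 64.6, 138.0]
ee_rot: [1.871, 1.872, 0.592]
ft_force: [1.6, -5.5, 4.7]
finger_gap: 35.5
finger_force: 35.0
```

Emit:
jog_arm --motion '[[[0.005, 0, 0], [0, 0, 0], 0.0], [[0.01, 0, 0], [0, 0, 0], 0.0], [[0.015, 0, 0], [0, 0, 0], 0.0], [[0.02, 0, 0], [0, 0, 0], 0.0], [[0.02, 0, 0], [0, 0, 0], 0.0]]'

```text
clock: 8.17
eef_pos: [656.4, 85.5, 138.0]
ee_rot: [1.871, 1.873, 0.593]
ft_force: [4.6, 4.0, 2.7]
finger_gap: 36.0
finger_force: 35.0
```

```bash
python3 g.py 656.5 100 137.5 tube
```

```text
opt [ 0.0018 -0.001   0.0008] deg 0.1
opt [ 1.5000e-03  2.9000e-03 -3.1408e+00] deg 180.0
shift [ 0.0145 -0.0001  0.0005]
[[-0.001, 0.818, 0.575], [1.0, 0.001, 0.001], [0.0, 0.575, -0.818]] [656.4  85.5 138. ] [4.6 4.  2.7] 8.1667 [ 0.06  0.48  1.89 -0.2   0.16  0.25]
```

Emit:
jog_arm --motion '[[[0.004, 0, 0], [0, 0, 0], 0.0], [[0.008, 0, 0], [0, 0, 0], 0.0], [[0.012, 0, 0], [0, 0, 0], 0.0], [[0.014, 0, 0], [0, 0, 0], 0.0], [[0.015, 0, 0], [0, 0, 0], 0.0]]'

```text
clock: 8.58
eef_pos: [656.4, 100.1, 138.0]
ee_rot: [1.871, 1.872, 0.593]
ft_force: [6.2, -2.0, 3.4]
finger_gap: 35.9
finger_force: 35.0
```

```bash
cat > s.py <<'E'
from h import *
import sys
c=cam('scene'); n=sys.argv[1]
a=c['color'][130:260,180:360]; cv2.imwrite(f'pics/{n}.png',cv2.cvtColor(cv2.resize(a,(800,578),interpolation=cv2.INTER_CUBIC),cv2.COLOR_RGB2BGR))
E
python3 s.py s2; python3 g.py 656.5 100 137.5 tube
```

```text
opt [ 0.0019 -0.001   0.0006] deg 0.1
opt [ 1.6000e-03  3.0000e-03 -3.1409e+00] deg 180.0
shift [-0.0002 -0.0003  0.0004]
[[-0.001, 0.818, 0.575], [1.0, 0.001, 0.001], [0.0, 0.575, -0.818]] [656.5 100.2 138. ] [5.5 1.  3.1] 8.6333 [ 0.09  0.48  1.89 -0.31  0.17  0.37]
```

View pics/s2.png

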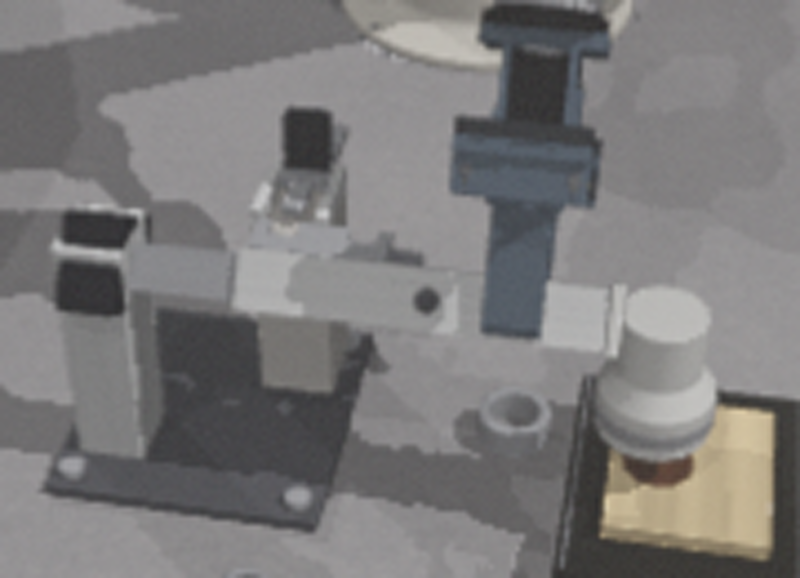

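The scene view shows the dark button nose at crop (427,298), now in the second hole, with the mouth shifted to (655,400). A small wiggle should confirm it has popped.

Emit:
jog_arm --motion '[[[0.001, 0, 0], [0, 0, 0], 0.0], [[0.002, 0, 0], [0, 0, 0], 0.0], [[0.002, 0, 0], [0, 0, 0], 0.0]]'

```text
clock: 8.88
eef_pos: [656.5, 101.5, 138.0]
ee_rot: [1.871, 1.872, 0.592]
ft_force: [6.1, -7.3, 4.4]
finger_gap: 36.1
finger_force: 35.0
```

Emit:
jog_arm --motion '[[[-0.002, 0, 0], [0, 0, 0], 0.0], [[-0.004, 0, 0], [0, 0, 0], 0.0], [[-0.004, 0, 0], [0, 0, 0], 0.0]]'

```text
clock: 9.13
eef_pos: [656.5, 98.4, 138.0]
ee_rot: [1.87, 1.873, 0.594]
ft_force: [5.7, 9.8, 2.2]
finger_gap: 35.8
finger_force: 35.0
```

Emit:
jog_arm --motion '[[[0.001, 0, 0], [0, 0, 0], 0.0], [[0.002, 0, 0], [0, 0, 0], 0.0], [[0.002, 0, 0], [0, 0, 0], 0.0]]'

```text
clock: 9.38
eef_pos: [656.5, 100.0, 138.0]
ee_rot: [1.871, 1.872, 0.593]
ft_force: [5.4, 1.6, 2.4]
finger_gap: 35.8
finger_force: 35.0
```

The button is held both ways (about -7/+10 N), so it has popped. Releasing and retreating.

Emit:
jog_arm --motion '[[[0, 0, 0], [0, 0, 0], 0.09], [[0, 0, 0], [0, 0, 0], 0.09], [[0, 0, 0], [0, 0, 0], 0.09], [[0, 0, 0], [0, 0, 0], 0.09], [[0, 0, 0], [0, 0, 0], 0.09]]'

```text
clock: 9.8
eef_pos: [655.4, 99.9, 137.2]
ee_rot: [1.871, 1.874, 0.59]
ft_force: [-0.2, -0.4, -0.0]
finger_gap: 66.1
finger_force: 0.0
```

Emit:
jog_arm --motion '[[[0, 0, 0], [0, 0, 0], 0.09], [[0, 0, 0], [0, 0, 0], 0.09], [[0, 0, -0.01], [0, 0, 0], 0.09], [[0, 0, -0.03], [0, 0, 0], 0.09], [[0, 0, -0.05], [0, 0, 0], 0.09]]'

```text
clock: 10.22
eef_pos: [626.0, 100.0, 178.7]
ee_rot: [1.872, 1.875, 0.59]
ft_force: [0.6, 0.4, -0.3]
finger_gap: 90.0
finger_force: 0.0
```

Emit:
jog_arm --motion '[[[0, 0, -0.03], [0, 0, 0], 0.09], [[0, 0, -0.06], [0, 0, 0], 0.09], [[0, 0, -0.09], [0, 0, 0], 0.09], [[0, 0, -0.12], [0, 0, 0], 0.09], [[0, 0, -0.12], [0, 0, 0], 0.09]]'

```text
clock: 10.63
eef_pos: [556.5, 100.3, 281.6]
ee_rot: [1.868, 1.871, 0.597]
ft_force: [1.6, 0.6, 0.9]
finger_gap: 90.4
finger_force: 0.0
```

```bash
python3 g.py 533 -49.5 300 lock; python3 a.py | grep lock_tab
```

```text
opt [ 0.6165 -0.0015  0.0018] deg 35.3
opt [ 2.3000e-03  9.5260e-01 -2.9918e+00] deg 179.9
shift [-0.1498 -0.0087 -0.0289]
[[-0.002, 0.816, 0.578], [1.0, 0.001, 0.002], [0.001, 0.578, -0.816]] [556.5 100.3 281.6] [1.6 0.6 0.9] 10.6333 [ 0.11  0.12  1.92 -0.13  0.49  0.21]
lock_tab 0.82 [242.1, 151.8, 256.5, 179.0] [541. -48. 167.] [ 239. -135.   -0.] [585. -35. 201.]
lock_tab 0.64 [266.3, 188.2, 281.5, 220.5] [524. -49. 159.] [482. -66. 138.] [578. -32. 203.]
lock_tab 0.45 [253.5, 221.1, 286.6, 237.8] [459. -39.  25.] [430. -89.  -2.] [488.  13.  33.]
```

Emit:
jog_arm --motion '[[[-0.03, -0.002, -0.006], [0.122, 0, 0], 0.052], [[-0.06, -0.0035, -0.012], [0.244, 0, 0], 0.052], [[-0.09, -0.005, -0.018], [0.366, 0, 0], 0.052], [[-0.12, -0.007, -0.024], [0.488, 0, 0], 0.052], [[-0.15, -0.0087, -0.029], [0.61, 0, 0], 0.052]]'

```text
clock: 11.65
eef_pos: [534.0, -51.7, 297.2]
ee_rot: [2.202, 2.204, 0.041]
ft_force: [1.5, -0.1, 0.4]
finger_gap: 59.4
finger_force: 0.0
```

Emit:
jog_arm --motion '[[[0, 0, 0], [0, 0, 0], 0.052], [[0, 0, 0], [0, 0, 0], 0.052]]'

```text
clock: 11.82
eef_pos: [535.7, -51.8, 294.9]
ee_rot: [2.203, 2.2, 0.043]
ft_force: [-0.2, 0.9, -0.2]
finger_gap: 52.5
finger_force: 0.0
```

```bash
python3 w2.py; python3 g.py 533.5 -49.5 173 lock
```

```text
0.57 [[526.9 -63.  194.9]
 [534.2 -49.  197.4]
 [541.5 -36.3 199. ]]
opt [ 0.0406 -0.      0.0011] deg 2.3
opt [ 0.      0.0638 -3.1399] deg 179.9
shift [ 0.0003 -0.0058  0.1217]
[[-0.001, 0.999, 0.041], [1.0, 0.001, 0.0], [-0.0, 0.041, -0.999]] [534.4 -49.8 294.9] [-0.9  0.2 -0.1] 11.9167 [-0.21  0.27  1.47  0.01  1.35 -0.21]
```

Emit:
jog_arm --motion '[[[0, -0.002, 0.025], [0.04, 0, 0.001], 0.052], [[0, -0.003, 0.05], [0.04, 0, 0.001], 0.052], [[0, -0.004, 0.08], [0.04, 0, 0.001], 0.052], [[0, -0.005, 0.105], [0.04, 0, 0.001], 0.052], [[0, -0.0055, 0.121], [0.04, 0, 0.001], 0.052]]'

```text
clock: 12.33
eef_pos: [532.1, -48.6, 172.1]
ee_rot: [-2.219, -2.223, 0.001]
ft_force: [-0.3, -0.7, 0.3]
finger_gap: 52.3
finger_force: 0.0
```

Emit:
jog_arm --motion '[[[0, 0, 0], [0, 0, 0], 0.0], [[0, 0, 0], [0, 0, 0], 0.0], [[0, 0, 0], [0, 0, 0], 0.0], [[0, 0, 0], [0, 0, 0], 0.0], [[0, 0, 0], [0, 0, 0], 0.0]]' --squeeze 30

```text
clock: 12.75
eef_pos: [534.5, -50.1, 175.6]
ee_rot: [2.219, 2.22, 0.002]
ft_force: [0.5, -0.5, -0.5]
finger_gap: 21.7
finger_force: 0.0
```

Emit:
jog_arm --motion '[[[0, 0, 0], [0, 0, 0], 0.0], [[0, 0, 0], [0, 0, 0], 0.0]]'

```text
clock: 12.92
eef_pos: [534.3, -50.2, 175.3]
ee_rot: [2.22, 2.22, 0.001]
ft_force: [-1.8, 0.3, 8.1]
finger_gap: 15.5
finger_force: 30.0
```

Emit:
jog_arm --motion '[[[0, 0.004, 0], [0, 0, 0], 0.0], [[0, 0.008, 0], [0, 0, 0], 0.0], [[0, 0.012, 0], [0, 0, 0], 0.0], [[0, 0.016, 0], [0, 0, 0], 0.0], [[0, 0.02, 0], [0, 0, 0], 0.0]]'

```text
clock: 13.33
eef_pos: [554.5, -50.3, 175.3]
ee_rot: [2.22, 2.22, 0.001]
ft_force: [-0.9, -0.2, 8.0]
finger_gap: 15.7
finger_force: 30.0
```

Emit:
jog_arm --motion '[[[0, 0.002, 0], [0, 0, 0], 0.0], [[0, 0.004, 0], [0, 0, 0], 0.0], [[0, 0.005, 0], [0, 0, 0], 0.0], [[0, 0.006, 0], [0, 0, 0], 0.0]]'

```text
clock: 13.67
eef_pos: [560.1, -50.3, 175.2]
ee_rot: [2.221, 2.221, 0.001]
ft_force: [-8.0, -1.6, 13.7]
finger_gap: 15.8
finger_force: 30.0
```

Emit:
jog_arm --motion '[[[0, 0.001, 0], [0, 0, 0], 0.0], [[0, 0.002, 0], [0, 0, 0], 0.0]]'

```text
clock: 13.83
eef_pos: [560.3, -50.3, 175.2]
ee_rot: [-2.22, -2.221, 0.003]
ft_force: [-17.8, -1.4, 22.7]
finger_gap: 15.8
finger_force: 30.0
```

Emit:
jog_arm --motion '[[[0, 0.001, 0], [0, 0, 0], 0.0], [[0, 0.002, 0], [0, 0, 0], 0.0]]'

```text
clock: 14.0
eef_pos: [560.5, -50.3, 175.1]
ee_rot: [-2.219, -2.219, 0.007]
ft_force: [-30.2, -2.6, 32.7]
finger_gap: 15.6
finger_force: 30.0
```

Hard stop at x 560.3, about 3 mm past where it started, so it is home. I take off the load, release and rise.

Emit:
jog_arm --motion '[[[0, -0.002, 0], [0, 0, 0], 0.0], [[0, -0.0035, 0], [0, 0, 0], 0.0], [[0, -0.0035, 0], [0, 0, 0], 0.052], [[0, -0.0035, 0], [0, 0, 0], 0.052], [[0, -0.0035, 0], [0, 0, 0], 0.052]]'

```text
clock: 14.42
eef_pos: [560.6, -50.2, 174.5]
ee_rot: [2.221, 2.221, 0.0]
ft_force: [0.4, 0.9, 0.7]
finger_gap: 33.3
finger_force: 0.0
```

Emit:
jog_arm --motion '[[[0, 0, 0], [0, 0, 0], 0.052], [[0, 0, 0], [0, 0, 0], 0.052], [[0, 0, -0.02], [0, 0, 0], 0.052], [[0, 0, -0.05], [0, 0, 0], 0.052], [[0, 0, -0.08], [0, 0, 0], 0.052]]'

```text
clock: 14.83
eef_pos: [559.8, -50.0, 254.7]
ee_rot: [-2.22, -2.221, 0.002]
ft_force: [0.4, 0.5, -0.2]
finger_gap: 51.7
finger_force: 0.0
```

Emit:
jog_arm --motion '[[[0, 0, -0.03], [0, 0, 0], 0.052], [[0, 0, -0.06], [0, 0, 0], 0.052], [[0, 0, -0.06], [0, 0, 0], 0.052], [[0, 0, -0.06], [0, 0, 0], 0.052]]'

```text
clock: 15.17
eef_pos: [561.1, -50.2, 315.8]
ee_rot: [2.219, 2.22, 0.003]
ft_force: [0.6, -0.1, -0.7]
finger_gap: 52.2
finger_force: 0.0
```

```bash
python3 w2.py; python3 s.py s3
```

```text
0.63 [[553.6 -63.8 194.5]
 [561.4 -49.6 197.3]
 [569.3 -36.5 198.9]]
```

View pics/s3.png

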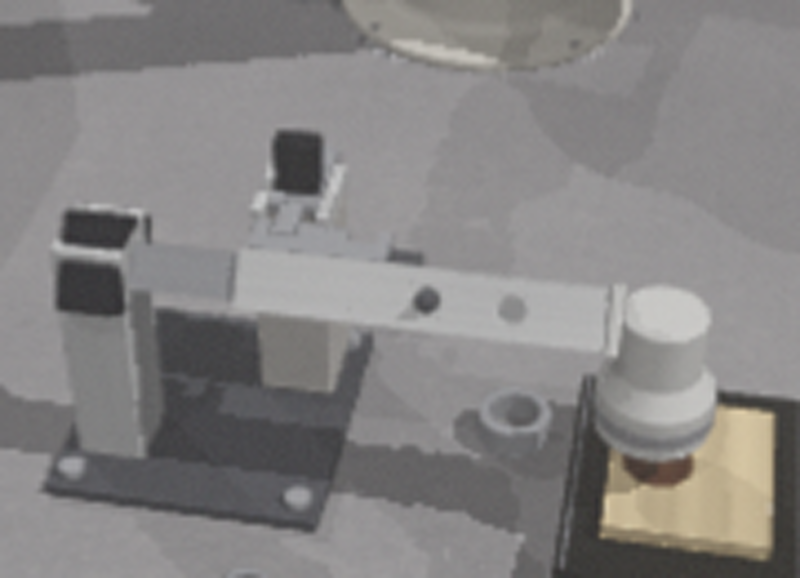

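The picture shows the button out in the second hole at (427,300), the empty first hole at (512,308), and the tab forward at (298,160). The tab measures x 561, which is home. The arm is clear, so I hand in.

```bash
python3 -c "
from rig import arm
print(arm.hand_in())"
```

```text
the job is handed in; nothing more can be done
None
```

I handed the job in at about 15 s: the tube is slid out with its button up in the second hole, the locking slide is pushed home to its hard stop, and I saw no sign that the arm disturbed the bystanders, though I did not measure them; no verdict was shown.

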